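# Slide a sign panel out over the ledge's end for edge painting

### The arm

A 7-joint arm with a two-finger parallel gripper is mounted at the origin on the work surface. World frame = base frame: x ahead of the robot, y to its left, z up, the work surface at z = 0. Lengths are in m, angles in rad, forces in N, time in s.
With the tool pointing down it reaches from about 0.4 to 0.85 m from the base axis. Payload 4.5 kg.
Tool frame: the origin (TCP) lies on the centre line of the jaws, within the pads' length; the fingertips stand r.tips_ahead ahead of it and the grasp point (between the pads) is the TCP (r.tips_ahead is the distance from the TCP to the fingertips, in m); z points along the fingers, y is the direction in which the jaws open and shut (so a half turn about z gives the same grasp; the last joint's range is limited). The gripper opens to 88 mm and grips with 3 to 60 N. Pads are 18 mm wide; open, the fingers measure 123 mm over their backs; the gripper's body (75 mm by 187 mm) begins 45 mm behind the grasp point.
Start: joints at [1.206, 0.689, -0.195, 1.565, 0.157, 0.902, -0.215], TCP at [0.243, -0.576, 0.258] pointing down, gripper open.
Joint ranges: [-3.01, 3.01], [-0.46, 2.08], [-1.47, 1.51], [0.13, 2.56], [-1, 4.14], [0.04, 2.09], [-2.66, 2.66]. Speed limits (rad/s): [2.57, 2.57, 3.14, 3.14, 3.14, 3.14, 3.14].

### API

Orientations are given as a unit quaternion [x, y, z, w].
In Python, from plant import r gives the robot as it stands.
- The arm moves only by the shell command python3 -m inch 'ROWS' [FORCE]. ROWS is JSON, a list of rows, each a list of 5 numbers: the shift along the world's x, y, z in units of 25 mm (1.0 is 25 mm), then the turn about the world's z in units of 6 degrees (1.0 is 6 degrees), then the finger opening in mm, from 0 to 88.1. A call has 1 to 5 rows; each row shifts and turns the commanded pose from where the row before left it; what a row does not reach is not made up. A row lasts 1/10 s, in which the tool goes at most 50 mm and 8.59 degrees, less where a joint would pass 70% of its speed; a pose out of reach is approached as far as the arm can. A call is refused whole if a number of a shift passes 1 or a number of a turn 1, either way. A call with a gripper value outside its range is refused whole. The fingers move at their own pace and stop on an object; FORCE is the grip in N (left out, the last holds). Time passes only in rows, so rows that do not move let the fingers close. It gives the time, the measured TCP pose, the force and the opening at its end, in the units of the state.
- r.get_state(): the state, without advancing time (a new reading comes with each control period).
- r.snapshot(name): name is "scene" or "top"; returns a dict with "pixels" (480x640x3 uint8, red, green, blue), "range_z" (480x640 float32, m along the optical axis (not along the pixel's ray), 0 where there is no reading), "K" (3x3 intrinsics, pixels), "position" and "attitude" of the camera in the world. Camera axes: x right, y up, looking along -z (the intrinsics and any distortion apply to the point x, -y, -z); pixel columns grow to the right and rows downward; lengths in m; the calibration is good to about 2 mm. A picture is of the moment at which its call begins.
- r.finish_job(): hands the job in, once; it reports no verdict.
The state is a dict: "clock": time; "q": joint angles; "qd": joint speeds; "joint_torque": joint torques, N m; "tool_pos": TCP position; "eef_rot": TCP orientation; "contact_force": force on the tool from outside, world axes, zero at the start; "moment": the same for the moment, N m; "opening": opening from 0.0 (shut) to 1.0 (fully open).
Only numpy, scipy, OpenCV 4.12 (cv2) and the standard library are available. Lean on these libraries where they do the work, as an engineer would, in place of code of your own. Each camera call takes 0.05 s, during which the arm holds its last target. There are 200 camera calls.

### The job

With the fingertips, gently push the white sign panel along its ledge towards the red paint pot, until the whole bare-wood strip at the leading end of the panel hangs out past that end of the ledge, with at least two thirds of the panel still lying on the ledge. Leave it flat, at rest and roughly straight along the ledge; only push it, never lift it or flick it, and do not disturb the paint pots or the other things on the bench.

Things in the scene. Friction and masses are not known exactly. Their poses are not given: they have to be found in the camera images.
- ledge: Fixed dark wooden ledge: board 160 (x) by 360 mm (y, its length), top 60 mm above the bench, on inset legs. Origin on the bench under its middle; z up; y within 0.2 rad of world y. Its ends are at y = +180 and -180 mm. On the +x edge a fence 12 mm thick, 12 mm high above the top (inner face at x = +68 mm); other sides open.
- panel: Loose rigid sign panel, 100 (x) by 180 (y) by 6 mm thick, 0.1 to 0.19 kg, lying flat on the ledge, its y within 0.1 rad of the ledge's; origin at the centre of its underside. White face with dark strokes; at each end (y = -90, +90 mm) a bare light-wood strip 25 mm wide, full width. Nothing overhangs at first. It slides with ordinary friction and stops when no longer pushed.
- red_pot: Small closed white paint pot with red band and red top, 64 mm across, 50 mm high, loose; origin at the centre of its underside. It stands on the bench beyond one end of the ledge, its centre 90 to 130 mm past that end; which end varies.
- blue_pot: The same pot with blue band and top, beyond the other end of the ledge; origin at the centre of its underside.
- mug: White mug, 80 mm across, 95 mm high, loose on the bench at the robot's left; origin at the centre of its underside. Leave alone.
- jar: Amber jar with black cap, 68 mm across, 100 mm high, loose on the bench at the robot's right; origin at the centre of its underside. Leave alone.
- tape_roll: Yellow tape roll, 96 mm across, 25 mm high, lying on the bench at the robot's right; origin at the centre of its underside. Leave alone.
- brush: Paint brush, 200 mm long, lying across on the bench behind the ledge; leave alone.
- scraper: Flat scraper, 280 mm long, lying on the bench at the robot's left; leave alone.
Things that resemble listed ones, but are neither listed nor needed, are in the scene too. Leave any blue or purple look-alike of the panel alone. What is shaped like the red_pot but purple is not meant.

How it is judged:
By the outcome, as a careful person would: the job done as asked, in the order asked, and still so for the second after the job is handed in, with the robot touching nothing.
It also fails if it takes over 38 s, if anything falls off the work surface, if the arm or the gripper's body presses on something with over 40 N, if the wrist force passes 120 N, or if a joint passes its speed limit or range.

## Working session

There is one attempt and no reset: what is moved stays moved. The work goes in short steps, Python scripts to look and compute and a shell command to move; the robot and the scene stay as the last step left them, time stands still between calls to the robot, and variables do not carry over. Pictures are saved under pics/ and viewed, about 8 in all and at most 12, crops included, and the job is handed in when it is done.

```bash
mkdir -p pics; ls; python3 - <<'E'
from plant import r
import cv2,numpy as np
print(r.tips_ahead); s=r.get_state(); print(s['clock'],s['tool_pos'],s['eef_rot'],s['opening'])
for n in ("top","scene"):
    d=r.snapshot(n); np.savez(f"pics/{n}0.npz",**d)
    cv2.imwrite(f"pics/{n}0.png",d["pixels"][:,:,::-1]); print(n,d["K"],d["position"],d["attitude"],[k for k in d])
E
```

```text
pics
0.019
0.0 [ 0.24242659 -0.57541407  0.25690247] [ 9.80171247e-01  1.98150136e-01 -2.47787973e-04 -8.88127345e-04] 1.0021217904206154
top [[503.82362945   0.         314.57497954]
 [  0.         503.82362945 241.83822789]
 [  0.           0.           1.        ]] [3.15937881e-01 1.19945316e-03 1.48384859e+00] [-0.05384216  0.04027414  0.71546294 -0.69540765] ['pixels', 'range_z', 'K', 'position', 'attitude']
scene [[501.70953211   0.         320.14293561]
 [  0.         501.70953211 246.58911272]
 [  0.           0.           1.        ]] [1.2304924  0.53671518 0.86076281] [0.17784495 0.36330837 0.81338168 0.41807707] ['pixels', 'range_z', 'K', 'position', 'attitude']
```

View pics/top0.png

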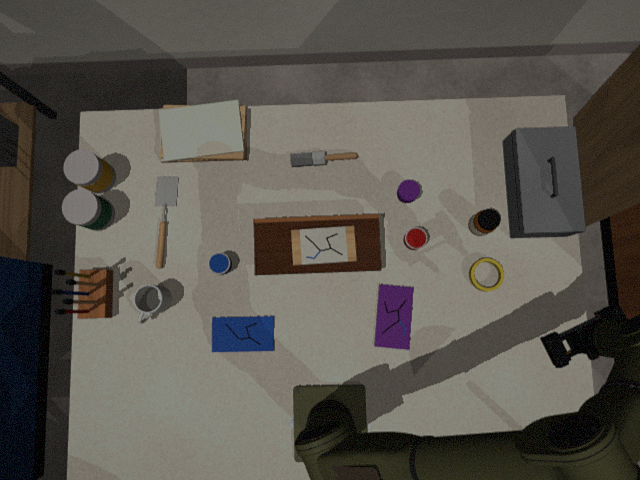

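View pics/scene0.png

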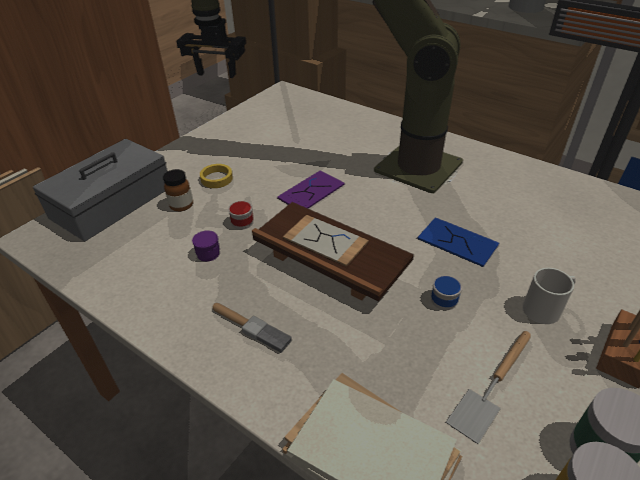

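The top view shows the ledge at about (254–383, 215–275), the panel at (324, 245) and the red pot at (416, 239). The red pot is on the −y side, so I push towards −y from the panel's left end in the image.

```bash
cat > h.py <<'E'
from plant import r
import cv2,numpy as np
from scipy.spatial.transform import Rotation as R
def cast(d,uv,z):
    K=d["K"];uv=np.atleast_2d(uv).astype(float)
    v=np.c_[(uv[:,0]-K[0,2])/K[0,0],-(uv[:,1]-K[1,2])/K[1,1],-np.ones(len(uv))]
    v=R.from_quat(d["attitude"]).apply(v); p=np.array(d["position"])
    return p+v*((z-p[2])/v[:,2])[:,None]
def xyz(d):
    h,w=d["range_z"].shape; K=d["K"]; u,v=np.meshgrid(np.arange(w),np.arange(h)); z=d["range_z"]
    P=np.stack([(u-K[0,2])/K[0,0]*z,-(v-K[1,2])/K[1,1]*z,-z],-1)
    return R.from_quat(d["attitude"]).apply(P.reshape(-1,3)).reshape(h,w,3)+d["position"]
def rect(m,d,z):
    m=cv2.morphologyEx(m.astype(np.uint8),cv2.MORPH_CLOSE,np.ones((7,7)))
    c=max(cv2.findContours(m,cv2.RETR_EXTERNAL,cv2.CHAIN_APPROX_NONE)[0],key=cv2.contourArea)[:,0]
    w=cast(d,c,z)[:,:2]
    q=cv2.minAreaRect((w*1000).astype(np.float32)); return q,cv2.boxPoints(q)/1000
def panel(d,x0=None):
    P=xyz(d); hsv=cv2.cvtColor(d["pixels"],cv2.COLOR_RGB2HSV)
    reg=(P[...,0]>.2)&(P[...,0]<.45)&(abs(P[...,1])<.35)&(P[...,2]>.04)&(P[...,2]<.09)
    return P,hsv,reg
E
python3 - <<'E'
from h import *
for n in("top","scene"):
    d=dict(np.load(f"pics/{n}0.npz")); P=xyz(d); hsv=cv2.cvtColor(d["pixels"],cv2.COLOR_RGB2HSV)
    h,s,v=[hsv[...,i].astype(int) for i in range(3)]
    near=(abs(P[...,1])<.25)&(P[...,0]>.15)&(P[...,0]<.55)
    led=near&(P[...,2]>.045)&(P[...,2]<.085)
    print(n,"ledge z med",np.median(P[led][:,2]))
    q,b=rect(led,d,.062); print("ledge",q,b.round(3).tolist())
    pan=led&(v>115); pan=cv2.morphologyEx(pan.astype(np.uint8),cv2.MORPH_OPEN,np.ones((3,3)))
    q,b=rect(pan,d,.066); print("panel",q,b.round(3).tolist())
    for nm,hm in(("red",(h<8)|(h>172)),("blue",(h>100)&(h<120)),("purple",(h>130)&(h<160))):
        m=hm&(s>120)&(P[...,2]>.03)&(P[...,2]<.06)&(P[...,0]>.1)&(P[...,0]<.6)
        if m.sum(): print(nm,np.median(P[m],0).round(3),m.sum())
    bg=d["pixels"].copy()
    bg[pan>0]=bg[pan>0]//2+np.array([0,127,0],np.uint8)
    cv2.imwrite(f"pics/m_{n}.png",cv2.resize(bg[180:320,220:460],None,fx=3,fy=3)[:,:,::-1])
E
```

```text
top ledge z med 0.06201856065434119
ledge ((485.09149169921875, 20.554443359375), (131.17958068847656, 359.1402282714844), 0.4530671536922455) [[0.4180000126361847, 0.20000000298023224], [0.42100000381469727, -0.1599999964237213], [0.5519999861717224, -0.15800000727176666], [0.5490000247955322, 0.20100000500679016]]
panel ((496.9608154296875, 1.5589752197265625), (98.90746307373047, 178.22406005859375), 1.3632978200912476) [[0.4449999928474426, 0.08900000154972076], [0.44999998807907104, -0.08900000154972076], [0.5490000247955322, -0.0860000029206276], [0.5440000295639038, 0.09200000017881393]]
red [ 0.505 -0.154  0.054] 589
blue [0.455 0.304 0.05 ] 274
scene ledge z med 0.06090508405678241
ledge ((491.544677734375, 29.376846313476562), (138.33477783203125, 364.82684326171875), 0.2671985328197479) [[0.421999990940094, 0.210999995470047], [0.4230000078678131, -0.15299999713897705], [0.5619999766349792, -0.15299999713897705], [0.5600000023841858, 0.21199999749660492]]
panel ((497.8587646484375, 5.234336853027344), (98.62593078613281, 179.70578002929688), 2.2344253063201904) [[0.4449999928474426, 0.09300000220537186], [0.4519999921321869, -0.0860000029206276], [0.5509999990463257, -0.08299999684095383], [0.5440000295639038, 0.09700000286102295]]
red [ 0.517 -0.257  0.049] 247
blue [0.459 0.308 0.05 ] 388
```

View pics/m_top.png

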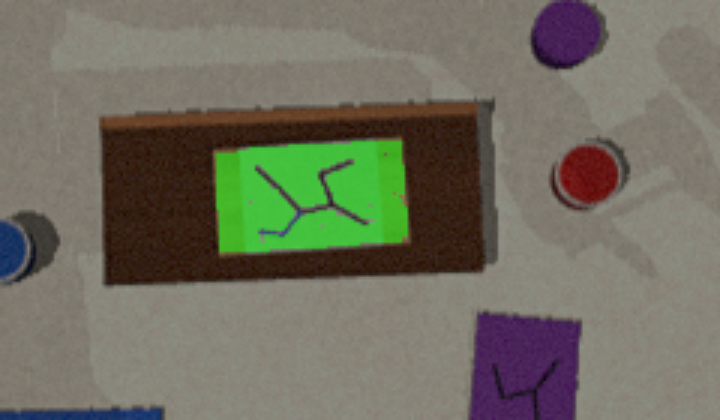

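```bash
python3 - <<'E'
from h import *
for n in("top","scene"):
    d=dict(np.load(f"pics/{n}0.npz")); P=xyz(d); hsv=cv2.cvtColor(d["pixels"],cv2.COLOR_RGB2HSV)
    h,s,v=[hsv[...,i].astype(int) for i in range(3)]
    near=(abs(P[...,1])<.25)&(P[...,0]>.35)&(P[...,0]<.65)
    led=near&(P[...,2]>.045)&(P[...,2]<.067)
    # end edges from rows of the board: fit lines
    q,b=rect(led,d,.060); print(n,"ledge",[np.round(t,1) for t in q],b.round(3).tolist())
    f=near&(P[...,2]>.068)&(P[...,2]<.09); print("fence",f.sum())
    if n=="top":
        # lines along near edge and right/left ends by brightness
        m=cv2.morphologyEx(((v<110)&near&(P[...,2]>.03)).astype(np.uint8),cv2.MORPH_CLOSE,np.ones((7,7)))
        q,b=rect(m>0,d,.06); print("dark",[np.round(t,1) for t in q],b.round(3).tolist())
E
```

```text
top ledge [array([500.8,  20.7]), array([162.2, 359.7]), np.float64(0.5)] [[0.4180000126361847, 0.20000000298023224], [0.42100000381469727, -0.1599999964237213], [0.5830000042915344, -0.15800000727176666], [0.5799999833106995, 0.20100000500679016]]
fence 1146
dark [array([501.4,  20.8]), array([163.5, 359.9]), np.float64(0.5)] [[0.4180000126361847, 0.20000000298023224], [0.42100000381469727, -0.1599999964237213], [0.5849999785423279, -0.15800000727176666], [0.5820000171661377, 0.20100000500679016]]
scene ledge [array([507.5,  26.2]), array([172.9, 370.6]), np.float64(0.7)] [[0.4189999997615814, 0.20999999344348907], [0.4230000078678131, -0.1599999964237213], [0.5960000157356262, -0.15800000727176666], [0.5920000076293945, 0.21299999952316284]]
fence 881
```

```bash
python3 -m inch '[[1,1,0,1,40],[1,1,0,1,40],[1,1,0,1,40],[1,1,0,1,40],[1,1,0,1,40]]'
python3 -m inch '[[1,1,0,1,40],[1,1,0,1,40],[1,1,0,1,40],[1,1,0,1,40],[1,1,0,1,40]]'
python3 -m inch '[[0,1,0,1,40],[0,1,0,0,40],[0,1,0,0,40],[0,1,0,0,40],[0,1,0,0,40]]'
python3 -m inch '[[0,1,0,0,40],[0,1,0,0,40],[0,1,0,0,40],[0,1,0,0,40],[0,1,0,0,40]]'
```

```text
clock: 0.6
tool_pos: [0.3683, -0.4497, 0.2574]
eef_rot: [0.895, 0.447, -0.0, -0.0]
contact_force: [0.3, -0.2, 0.1]
opening: 0.572
clock: 1.1
tool_pos: [0.4933, -0.3249, 0.2574]
eef_rot: [0.748, 0.663, -0.0, -0.0]
contact_force: [1.5, 1.0, -0.9]
opening: 0.454
clock: 1.6
tool_pos: [0.4923, -0.2, 0.2574]
eef_rot: [0.714, 0.7, -0.0, -0.0]
contact_force: [0.6, 0.2, -1.4]
opening: 0.453
clock: 2.1
tool_pos: [0.4924, -0.0751, 0.2575]
eef_rot: [0.714, 0.7, -0.0, -0.0]
contact_force: [0.3, -0.2, -0.1]
opening: 0.455
```

```bash
python3 -m inch '[[0.2,1,0,0.3,40],[0,1,0,0,40],[0,1,0,0,40],[0,1,0,0,40],[0,1,0,0,40]]'
python3 -m inch '[[0,1,0,0,40],[0,1,0,0,40],[0,1,0,0,40],[0,0.3,-0.5,0,40],[0,0,-1,0,40]]'
python3 -m inch '[[0,0,-1,0,40],[0,0,-1,0,40],[0,0,-1,0,40],[0,0,-1,0,40],[0,0,0,0,40]]'
python3 - <<'E'
from h import *
for n in("top","scene"):
    d=r.snapshot(n); cv2.imwrite(f"pics/{n}1.png",cv2.resize(d["pixels"][160:340,200:440] if n=="top" else d["pixels"][100:340,200:520],None,fx=2.5,fy=2.5)[:,:,::-1])
E
```

```text
clock: 2.6
tool_pos: [0.4974, 0.0499, 0.2575]
eef_rot: [0.703, 0.711, -0.0, -0.0]
contact_force: [1.2, 0.1, 0.3]
opening: 0.457
clock: 3.1
tool_pos: [0.4986, 0.1331, 0.2204]
eef_rot: [0.702, 0.712, 0.002, 0.001]
contact_force: [0.7, -0.5, 0.2]
opening: 0.455
clock: 3.6
tool_pos: [0.4954, 0.1295, 0.117]
eef_rot: [0.703, 0.711, -0.004, -0.001]
contact_force: [-0.8, -0.8, 0.8]
opening: 0.453
```

View pics/scene1.png

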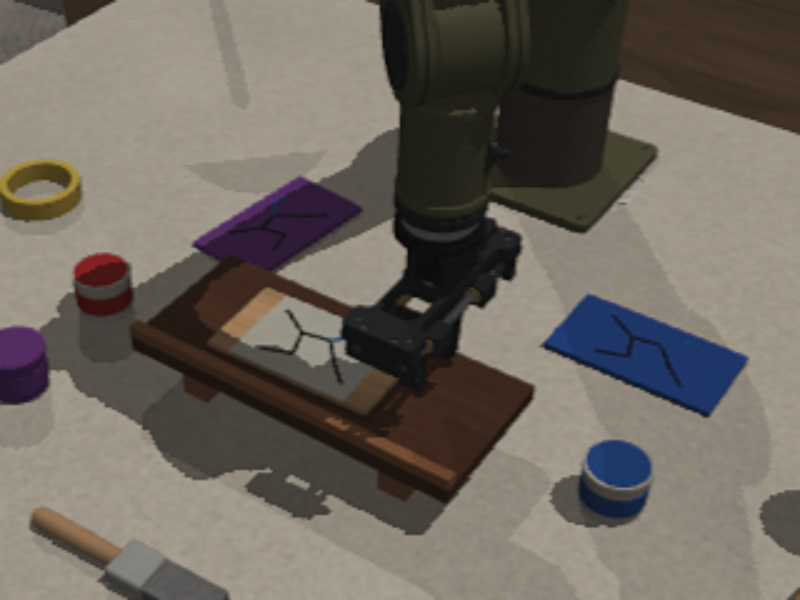

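The fingers stand over the ledge behind the panel's trailing end, near crop pixel (415, 380). Pots, mug and brush are clear. Next I lower and approach slowly.

```bash
python3 -m inch '[[0,0,-0.5,0,40],[0,0,-0.4,0,40],[0,0,-0.3,0,40],[0,0,-0.1,0,40],[0,0,0,0,40]]'
python3 -m inch '[[0,0,0,0,40],[0,-0.2,0,0,40],[0,-0.2,0,0,40],[0,-0.2,0,0,40],[0,0,0,0,40]]'
```

```text
clock: 4.2
tool_pos: [0.4976, 0.1315, 0.0877]
eef_rot: [0.703, 0.711, -0.0, -0.0]
contact_force: [-1.1, 0.9, 0.2]
opening: 0.454
clock: 4.7
tool_pos: [0.4977, 0.115, 0.0878]
eef_rot: [0.704, 0.711, -0.0, 0.0]
contact_force: [-0.4, -0.6, -0.6]
opening: 0.456
```

```bash
python3 -m inch '[[0,0,-0.1,0,40],[0,0,-0.1,0,40],[0,0,0,0,40],[0,0,0,0,40]]'
python3 -m inch '[[0,-0.2,0,0,40],[0,-0.2,0,0,40],[0,-0.2,0,0,40],[0,-0.2,0,0,40],[0,0,0,0,40]]'
python3 -m inch '[[0,-0.2,0,0,40],[0,-0.2,0,0,40],[0,-0.2,0,0,40],[0,-0.2,0,0,40],[0,0,0,0,40]]'
python3 - <<'E'
from h import *
for n in("top","scene"):
    d=r.snapshot(n); cv2.imwrite(f"pics/{n}2.png",cv2.resize(d["pixels"][160:340,200:440] if n=="top" else d["pixels"][180:300,230:430],None,fx=3.3,fy=3.3)[:,:,::-1])
E
```

```text
clock: 5.1
tool_pos: [0.4976, 0.1168, 0.0826]
eef_rot: [0.703, 0.711, -0.0, -0.0]
contact_force: [-0.1, 0.6, -0.5]
opening: 0.449
clock: 5.6
tool_pos: [0.4977, 0.0953, 0.0827]
eef_rot: [0.704, 0.711, -0.0, 0.0]
contact_force: [0.1, -0.4, -0.4]
opening: 0.453
clock: 6.1
tool_pos: [0.4977, 0.0752, 0.0827]
eef_rot: [0.704, 0.711, -0.0, 0.0]
contact_force: [0.2, -0.2, 1.0]
opening: 0.455
```

View pics/scene2.png

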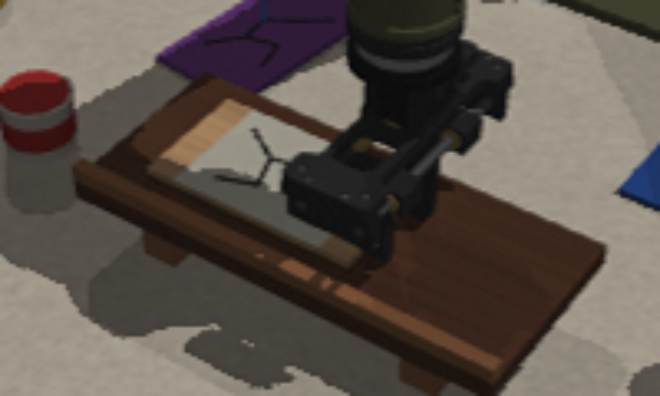

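```bash
cat >> h.py <<'E'
def lead(d):
    P=xyz(d); v=d["pixels"].max(2)
    m=(abs(P[...,2]-.065)<.012)&(P[...,0]>.43)&(P[...,0]<.562)&(P[...,1]<.15)&(P[...,1]>-.25)&(v>(75))
    m=cv2.morphologyEx(m.astype(np.uint8),cv2.MORPH_OPEN,np.ones((3,3)))
    c=max(cv2.findContours(m,cv2.RETR_EXTERNAL,cv2.CHAIN_APPROX_NONE)[0],key=cv2.contourArea)[:,0]
    w=cast(d,c,.066)[:,:2]; out=[]
    for x in np.arange(.45,.55,.01):
        k=w[abs(w[:,0]-x)<.004]
        if len(k): out.append((x,k[:,1].min()))
    o=np.array(out); f=np.polyfit(o[:,0]-.5,o[:,1],1); return f,o[:,1].round(3),w.min(0).round(3),w.max(0).round(3)
E
python3 - <<'E'
from h import *
for n in("top","scene"):
    print(n,"before",*lead(dict(np.load(f"pics/{n}0.npz"))))
    print(n,"now",*lead(r.snapshot(n)))
E
```

```text
top before [-0.00506486 -0.08632194] [-0.081 -0.09  -0.088 -0.088 -0.083 -0.089 -0.086 -0.087 -0.087 -0.087
 -0.085] [ 0.444 -0.09 ] [0.549 0.093]
top now [ 0.22673466 -0.11219754] [-0.118 -0.118 -0.119 -0.116 -0.117 -0.117 -0.117 -0.118 -0.115 -0.079] [ 0.443 -0.119] [ 0.541 -0.061]
scene before [ 0.02056582 -0.08457042] [-0.083 -0.087 -0.086 -0.085 -0.084 -0.086 -0.085 -0.084 -0.086 -0.083
 -0.082] [ 0.445 -0.087] [0.552 0.099]
scene now [ 0.03415781 -0.1139612 ] [-0.116 -0.113 -0.114 -0.116 -0.115 -0.114 -0.115 -0.114 -0.113 -0.11 ] [ 0.445 -0.116] [0.545 0.042]
```

The push works: the leading edge moved from y ≈ −0.087 to −0.116 and stays straight. It needs about 83 mm more, to roughly −0.199.

```bash
python3 -m inch '[[0,-0.2,0,0,40],[0,-0.2,0,0,40],[0,-0.2,0,0,40],[0,-0.2,0,0,40],[0,-0.2,0,0,40]]'
python3 -m inch '[[0,-0.2,0,0,40],[0,-0.2,0,0,40],[0,-0.2,0,0,40],[0,-0.2,0,0,40],[0,-0.2,0,0,40]]'
python3 -m inch '[[0,-0.2,0,0,40],[0,-0.2,0,0,40],[0,-0.1,0,0,40],[0,0,0,0,40],[0,0,0,0,40]]'
python3 - <<'E'
from h import *
for n in("top","scene"):
    d=r.snapshot(n); print(n,*lead(d))
E
```

```text
clock: 6.8
tool_pos: [0.4977, 0.051, 0.0827]
eef_rot: [0.703, 0.711, 0.0, 0.0]
contact_force: [0.8, -0.2, -0.6]
opening: 0.456
clock: 7.3
tool_pos: [0.4977, 0.0261, 0.0827]
eef_rot: [0.703, 0.711, 0.0, 0.0]
contact_force: [0.7, 0.8, -0.3]
opening: 0.455
clock: 7.8
tool_pos: [0.4976, 0.0138, 0.0827]
eef_rot: [0.703, 0.711, -0.0, 0.0]
contact_force: [-0.2, 0.4, -0.0]
opening: 0.451
top [ 0.01686202 -0.1778966 ] [-0.18  -0.177 -0.178 -0.178 -0.179 -0.179 -0.177] [ 0.446 -0.18 ] [ 0.509 -0.165]
scene [ 0.04775584 -0.17286841] [-0.174 -0.175 -0.173 -0.175 -0.174 -0.175 -0.173 -0.174 -0.169 -0.17 ] [ 0.445 -0.175] [ 0.545 -0.021]
```

```bash
python3 -m inch '[[0,-0.2,0,0,40],[0,-0.2,0,0,40],[0,-0.2,0,0,40],[0,-0.2,0,0,40],[0,-0.1,0,0,40]]'
python3 -m inch '[[0,0,0,0,40],[0,0.2,0,0,40],[0,0.4,0,0,40],[0,0.6,0,0,40],[0,0.6,0,0,40]]'
python3 -m inch '[[0,0,0.4,0,40],[0,0,1,0,40],[0,0,1,0,40],[0,0,1,0,40],[0,0,1,0,40]]'
python3 -m inch '[[0,0.8,0.5,0,40],[0,1,0,0,40],[0,1,0,0,40],[0,1,0,0,40],[0,1,0,0,40]]'
python3 -m inch '[[0,1,0,0,40],[0,1,0,0,40],[0,0.5,0,0,40],[0,0,0,0,40]]'
python3 - <<'E'
from h import *
for n in("top","scene"):
    d=r.snapshot(n); np.savez(f"pics/{n}3.npz",**d); print(n,*lead(d))
    cv2.imwrite(f"pics/{n}3.png",d["pixels"][:,:,::-1])
    P=xyz(d); v=d["pixels"].max(2); m=(abs(P[...,2]-.065)<.012)&(P[...,0]>.42)&(P[...,0]<.562)&(P[...,1]<.05)&(P[...,1]>-.25)&(v>85)
    q,b=rect(cv2.morphologyEx(m.astype(np.uint8),cv2.MORPH_OPEN,np.ones((3,3))),d,.066); print([np.round(t,1) for t in q],b.round(3).tolist())
E
```

```text
clock: 8.4
tool_pos: [0.4977, -0.0093, 0.0827]
eef_rot: [0.703, 0.711, -0.0, 0.0]
contact_force: [-0.6, 0.2, 0.1]
opening: 0.454
clock: 8.9
tool_pos: [0.4977, 0.0382, 0.0828]
eef_rot: [0.703, 0.711, 0.0, -0.0]
contact_force: [0.2, -0.1, -0.0]
opening: 0.455
clock: 9.4
tool_pos: [0.4973, 0.0361, 0.1944]
eef_rot: [0.703, 0.711, -0.0, 0.0]
contact_force: [-0.4, 0.2, 0.0]
opening: 0.456
clock: 9.9
tool_pos: [0.4974, 0.1569, 0.206]
eef_rot: [0.703, 0.711, -0.0, 0.0]
contact_force: [0.6, 0.7, 0.1]
opening: 0.452
clock: 10.3
tool_pos: [0.4974, 0.2207, 0.2058]
eef_rot: [0.702, 0.712, 0.001, -0.0]
contact_force: [0.5, -0.9, -0.3]
opening: 0.455
top [ 0.13629885 -0.19326154] [-0.182 -0.2   -0.2   -0.201 -0.201 -0.202 -0.2   -0.2   -0.178 -0.175] [ 0.441 -0.202] [ 0.543 -0.021]
[array([486.6, -87.6]), array([ 88.8, 132.9]), np.float64(0.6)] [[0.4410000145435333, -0.02199999988079071], [0.4429999887943268, -0.15399999916553497], [0.5320000052452087, -0.15299999713897705], [0.5299999713897705, -0.020999999716877937]]
scene [ 0.030611  -0.1916329] [-0.176 -0.198 -0.197 -0.197 -0.197 -0.197 -0.196 -0.197 -0.173 -0.19 ] [ 0.444 -0.198] [ 0.545 -0.015]
[array([489.6, -71.8]), array([ 91.4, 110.7]), np.float64(0.7)] [[0.4429999887943268, -0.017000000923871994], [0.4449999928474426, -0.12800000607967377], [0.5360000133514404, -0.12700000405311584], [0.5350000262260437, -0.01600000075995922]]
```

View pics/scene3.png

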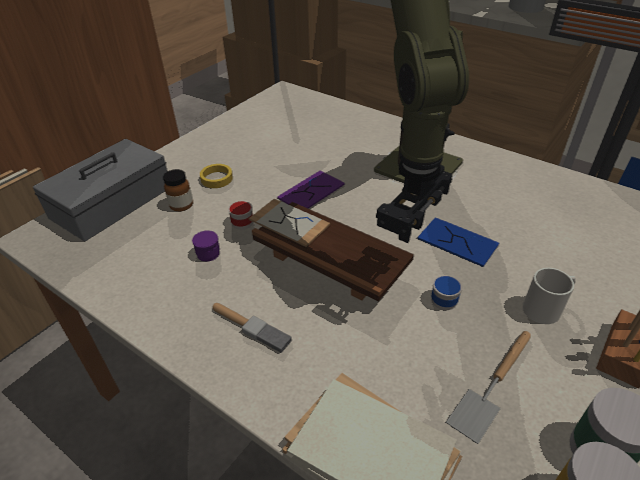

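View pics/top3.png

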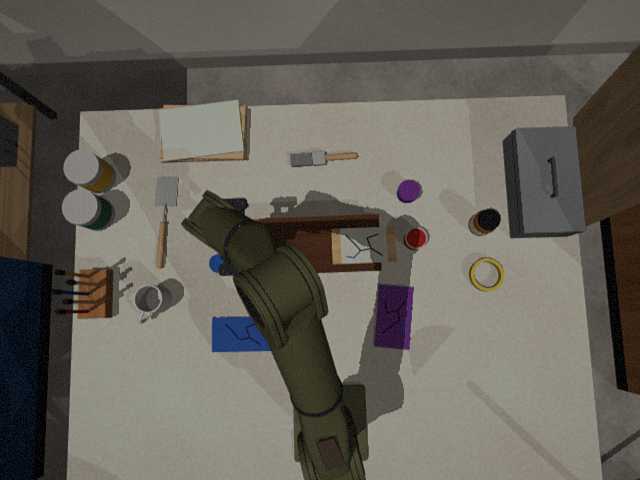

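The top view shows the bare strip at columns ~387–397, wholly past the ledge end at ~381. The panel is flat and straight, and nothing else has moved.

```bash
python3 -c "
from plant import r
print(r.get_state()['qd'].round(3) if hasattr(r.get_state()['qd'],'round') else r.get_state()['qd']); print(r.finish_job())"
```

```text
[ 0.017 -0.     0.013  0.009 -0.    -0.001 -0.003]
the job is handed in; nothing more can be done
None
```

I pushed the white panel about 110 mm along the ledge towards the red pot (−y) with both fingertips. Then I backed the tool off, raised it clear and handed the job in at about 10.4 s.

**Position:** The leading edge is at y ≈ −0.200 in the top view and −0.197 in the scene view. The ledge end is at y ≈ −0.159, so the overhang is about 40 mm. The 25 mm bare-wood strip hangs wholly past the end, and about 78 % of the panel still lies on the ledge.

**Condition:** The leading edge is straight to within about 2 mm over most of its width and the panel lies flat. Force readings between moves stayed under 2 N.

**Surroundings:** In both last pictures the pots and other things look to be where they started, judged by eye and not measured again. In the top view the arm partly hid the blue pot, but the scene view shows it in place.

**Checks that disagreed:**
- My last rectangle fit of the whole panel came out short (133 × 89 mm in the top view, 111 × 91 mm in the scene view). I put this down to shadow breaking up the colour mask, since it left out the strip, so I relied on the edge measurements and the pictures.
- The scene-view outline of the ledge came out about 10 mm too large in length and width, so I used the top view's for the ledge. Both views agreed on the ledge end that mattered.

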